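# Close the gap in a battery pack under the bench lamp

## Task

Pick up the blue battery module, set it down (do not drop it) flat in the lane of the aluminium jig on a side of the green module that has room, and push it along the lane until it sits flush against the green module with no gap. The jig's lamp bar hangs low over the lane, so reach in under it from the robot's side with the tool leaning, and do not bump the lamp. Leave the red module, the phone and the tape roll where they are.

Things in the scene. Friction and masses are not known exactly. Their poses are not given: they have to be found in the camera images.
- blue_module: loose blue battery module with two metal strips and a white label on top, a block 70 mm long (its x), 40 mm wide (its y), 28 mm high; origin at the centre of its underside, z up; lies on the bench mat at the start
- green_module: green battery module of the same shape and size as the blue one, 70 mm long (its x), 40 mm wide (its y), 28 mm high; origin at the centre of its underside, z up; fixed in the jig's lane, standing on the lane floor, its x across the lane; it can be anywhere near the middle of the lane, so often only one side has enough room
- jig: fixed aluminium jig, a lane along its y. Origin under the lane centre, at bench height; x points across the lane away from the robot, z up. Lane floor 6 mm above the bench, 82 mm wide (x -41 to 41), 260 mm long (y -130 to 130), open at both ends; each side has a lip 8 mm thick, 6 mm above the floor; behind the far lip a blue strip 30 mm deep, 12 mm high
- lamp: lamp bar fixed over the jig, same origin and axes: an aluminium bar 30 mm wide (x -7 to 23 mm), 250 mm long along y, underside 148 mm and top 175 mm above the bench, over the whole lane; on two 12 mm posts behind the lane at x = 65 mm, y = -115 and 115 mm. Open towards the robot
- red_module: loose red battery module, same shape as the blue one, 70 mm long (its x), 40 mm wide (its y), 28 mm high; origin at the centre of its underside, z up; bystander
- phone: loose opened phone lying flat, 150 x 72 x 9 mm, origin at the centre of its underside; bystander
- tape: loose roll of brown tape lying flat, 80 mm diameter, 24 mm high, origin at the centre of its underside; bystander

How it is judged:
By the outcome, as a careful person would: the job done as asked, in the order asked, and still so for the second after the job is handed in, with the robot touching nothing.
It also fails if it takes over 51 s, if anything falls off the work surface, if the arm or the gripper's body presses on something with over 40 N, if the wrist force passes 120 N, or if a joint passes its speed limit or range.

## Robot

A 7-joint arm with a two-finger parallel gripper is mounted at the origin on the work surface. World frame = base frame: x ahead of the robot, y to its left, z up, the work surface at z = 0. Lengths are in m, angles in rad, forces in N, time in s.
With the tool pointing down it reaches from about 0.4 to 0.85 m from the base axis. Payload 10.4 kg.
Tool frame: the origin (TCP) lies at the very end of the fingers, on their centre line; the grasp point (between the pads) lies r.grip_depth behind it (r.grip_depth is the distance from the TCP to the grasp point, in m); y points along the fingers, z is the direction in which the jaws open and shut, and the axes are right-handed (so a half turn about y gives the same grasp; the last joint's range is limited). The gripper opens to 87 mm and grips with 3 to 60 N. Pads are 19 mm wide; open, the fingers measure 117 mm over their backs; the gripper's body (75 mm by 190 mm) begins 51 mm behind the grasp point.
Start: joints at [1.098, 0.332, -0.065, 1.46, 0.022, 1.35, -0.088], TCP at [0.272, -0.563, 0.223] pointing down, gripper open.
Joint ranges: [-2.6, 2.6], [-0.5, 2.12], [-1.47, 1.34], [0.16, 2.42], [-1.27, 4.41], [0.06, 2.06], [-2.6, 2.6]. Speed limits (rad/s): [2.22, 2.22, 2.79, 2.79, 3.14, 3.14, 3.14].

## Interface

Orientations are given as a unit quaternion [x, y, z, w].
In Python, from bench import r gives the robot as it stands.
- The arm moves only by the shell command python3 -m jog 'ROWS' [OPENING] [FORCE]. ROWS is JSON, a list of rows, each a list of 6 numbers: the shift along the tool's x, y, z in m, then the turn, a rotation vector about the tool's x, y, z in degrees. A call has 1 to 12 rows; each row shifts and turns the pose as measured when the row begins, along the tool's axes as they then stand; what a row does not reach is not made up. A row lasts 1/12 s, in which the tool goes at most 41.7 mm and 7.16 degrees, less where a joint would pass 70% of its speed; a pose out of reach is approached as far as the arm can. A call with a gripper value outside its range is refused whole. OPENING is the opening, from -1 (shut) to 1 (fully open), so that 0 is half open, set as the call begins (- or left out, the last holds). The fingers move at their own pace and stop on an object; FORCE is the grip in N (left out, the last holds). Time passes only in rows, so rows that do not move let the fingers close. It gives the time, the measured TCP pose, the force and the opening at its end, in the units of the state.
- r.read_state(): the state, without advancing time (a new reading comes with each control period).
- r.camera(name): name is "scene" or "top" or "wrist"; returns a dict with "image" (420x560x3 uint8, red, green, blue), "range_z" (420x560 float32, m along the optical axis (not along the pixel's ray), 0 where there is no reading), "K" (3x3 intrinsics, pixels), "R" (3x3) and "t" (3): a world point X has camera coordinates R X + t. Camera axes: x right, y down, z forward; pixel columns grow to the right and rows downward; lengths in m; the calibration is good to about 2 mm. A picture is of the moment at which its call begins.
- r.close_job(): hands the job in, once; it reports no verdict.
The state is a dict: "time": time; "joint_positions": joint angles; "joint_vel": joint speeds; "joint_torque": joint torques, N m; "ee_pos": TCP position; "eef_rot": TCP orientation; "ft_force": force on the tool from outside, world axes, zero at the start; "torque": the same for the moment, N m; "width": finger opening in m.
Only numpy, scipy, OpenCV 4.12 (cv2) and the standard library are available. Lean on these libraries where they do the work, as an engineer would, in place of code of your own. Each camera call takes 0.05 s, during which the arm holds its last target. There are 200 camera calls.

## Working session

There is one attempt and no reset: what is moved stays moved. The work goes in short steps, Python scripts to look and compute and a shell command to move; the robot and the scene stay as the last step left them, time stands still between calls to the robot, and variables do not carry over. Pictures are saved under pics/ and viewed, about 8 in all and at most 12, crops included, and the job is handed in when it is done.

```bash
mkdir -p pics; ls
cat > h.py <<'E'
import numpy as np,cv2
from bench import r
from scipy.spatial.transform import Rotation as Ro
def pts(c):
    K,R,t,z=c["K"],np.array(c["R"]),np.array(c["t"]),c["range_z"]
    v,u=np.indices(z.shape)
    P=np.stack([(u-K[0][2])/K[0][0]*z,(v-K[1][2])/K[1][1]*z,z],-1)
    return (P-t)@R
def save(c,n,box=None,s=1):
    im=c["image"][...,::-1]
    if box: im=im[box[1]:box[3],box[0]:box[2]]
    cv2.imwrite("pics/"+n,cv2.resize(im,None,fx=s,fy=s))
E
python3 - <<'E'
from h import *
s=r.read_state();print({k:np.round(v,4) for k,v in s.items()},r.grip_depth)
print(Ro.from_quat(s["eef_rot"]).as_matrix().round(3))
for n in("top","scene"):
    c=r.camera(n);np.savez(""+n,**c);save(c,n+"0.png")
    print(n,np.round(c["K"],1),np.round(-np.array(c["R"]).T@c["t"],3))
E
```

```text
pics
{'time': np.float64(0.0), 'joint_positions': array([ 1.0984,  0.3329, -0.0647,  1.4609,  0.0216,  1.3499, -0.0885]), 'joint_vel': array([ 0.0015, -0.0008,  0.0002,  0.0003,  0.0013, -0.    ,  0.002 ]), 'joint_torque': array([ 1.00000e-03, -6.23259e+01,  2.50000e-02, -3.89906e+01,
       -6.15000e-02,  3.96000e-02,  1.00000e-04]), 'ee_pos': array([ 0.2715, -0.5625,  0.2217]), 'eef_rot': array([-0.1578,  0.6898, -0.6888,  0.1575]), 'ft_force': array([-0.041 ,  0.3183, -0.1401]), 'torque': array([-0.0475, -0.0687,  0.0159]), 'width': np.float64(0.0871)} 0.0187
[[-0.901 -0.001  0.435]
 [-0.435  0.001 -0.901]
 [ 0.    -1.    -0.001]]
top [[489.2   0.  284.4]
 [  0.  489.2 209.9]
 [  0.    0.    1. ]] [3.680e-01 1.000e-03 1.085e+00]
scene [[436.6   0.  270.4]
 [  0.  436.6 208. ]
 [  0.    0.    1. ]] [1.243 0.099 0.626]
```

View pics/top0.png

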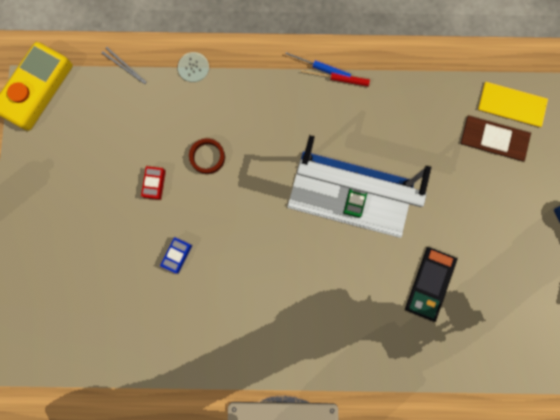

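View pics/scene0.png

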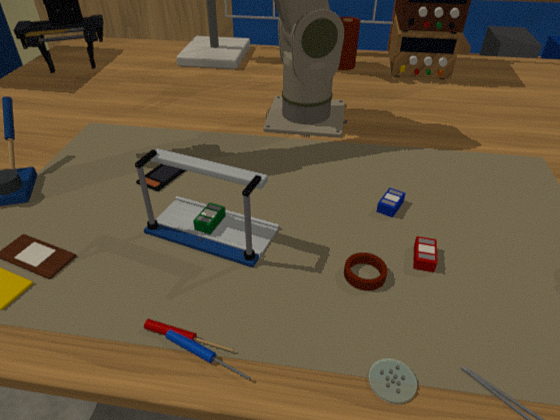

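The top view (up is +x, left is +y) shows blue at (176,255), red at (152,182), tape at (207,156), the jig around (352,195) with green at (355,203), and the phone at (431,284). The left (+y) side of green looks roomier. Next I'll measure these.

```bash
cat > m.py <<'E'
from h import *
def rect(P): 
    q=cv2.minAreaRect((P[:,:2]*1000).astype(np.float32)); return np.round(q[0],1),np.round(q[1],1),round(q[2],1)
for n in("top","scene"):
    c=dict(np.load(n+".npz"));W=pts(c);h=cv2.cvtColor(c["image"],cv2.COLOR_RGB2HSV)
    roi=(W[...,0]>.15)&(W[...,0]<.75)&(abs(W[...,1])<.5)&(c["range_z"]>0)&(W[...,2]>.004)&(W[...,2]<.06)
    for k,(a,b) in dict(blue=(110,130),green=(45,90)).items():
        m=roi&(h[...,0]>=a)&(h[...,0]<=b)&(h[...,1]>90)
        if k=="blue": m&=W[...,1]>.12
        m=cv2.morphologyEx(m.astype(np.uint8),cv2.MORPH_CLOSE,np.ones((9,9)))
        _,L,S,C=cv2.connectedComponentsWithStats(m);i=1+S[1:,4].argmax()
        m=(L==i)&(c["range_z"]>0);P=W[m];zt=np.percentile(P[:,2],80)
        T=P[P[:,2]>zt-.004]
        print(n,k,C[i].round(1),S[i],"ztop",zt.round(4),rect(T),len(T))
        mm=(L==i)&(W[...,2]>zt-.004)
        # top face contour rays on the nominal plane
        K,R,t=c["K"],c["R"],c["t"];o=-R.T@t;zp=.028 if k=="blue" else .034
        v,u=np.nonzero(mm);d=np.stack([(u-K[0,2])/K[0,0],(v-K[1,2])/K[1,1],1+0*u],-1)@R
        print("   rays",rect(o+d*((zp-o[2])/d[:,2])[:,None]))
    lamp=(W[...,2]>.165)&(W[...,2]<.185)&(W[...,0]>.25)&(W[...,0]<.7)&(W[...,1]<.15)&(W[...,1]>-.4)
    print(n,"lamp",rect(W[lamp]),np.median(W[lamp][:,2]),lamp.sum())
    g=(W[...,2]>.003)&(W[...,2]<.022)&(W[...,0]>.25)&(W[...,0]<.6)&(W[...,1]<.15)&(W[...,1]>-.25)&(h[...,1]<60)&(h[...,2]>100)
    g=cv2.morphologyEx(g.astype(np.uint8),cv2.MORPH_OPEN,np.ones((3,3)))>0
    print(n,"jig",rect(W[g]),g.sum())
E
python3 m.py
```

```text
top blue [175.4 255.1] [160 238  31  35 645] ztop 0.0304 (array([421.3, 236.8]), array([40.3, 68.5]), 66.1) 539
   rays (array([421.2, 236.8]), array([40. , 68.8]), 65.7)
top green [424.  304.6] [409 291  31  28 538] ztop 0.0115 (array([ 321.3, -301.8]), array([58.5, 42.7]), 69.1) 491
   rays (array([ 322.3, -295.1]), array([56.9, 41.6]), 68.9)
top lamp (array([ 580.7, -150.2]), array([249.1,  78.6]), 75.9) 0.16729920193400538 1958
top jig (array([ 538.4, -135.4]), array([253.5,  78.6]), 75.5) 3041
scene blue [390.5 201.7] [377 188  28  29 516] ztop 0.0293 (array([423.1, 235.9]), array([39.2, 69.5]), 65.9) 333
   rays (array([424.8, 235.4]), array([39.4, 71.7]), 66.3)
scene green [209.2 217.9] [194 203  31  31 640] ztop 0.0354 (array([ 550. , -153.7]), array([40., 69.]), 77.9) 383
   rays (array([ 550.3, -153.3]), array([41.4, 71.6]), 76.8)
scene lamp (array([ 582.4, -151.1]), array([248.3,  80. ]), 75.9) 0.16719586763675978 1367
scene jig (array([ 550.5, -138.6]), array([251. , 102.1]), 76.1) 1539
```

Blue is at (0.422, 0.2365) with its long axis at −24°. The jig origin is near (0.550, −0.141) with yaw −14°, and green sits at about y −12 mm in the jig. The +y side therefore has about 122 mm free, so I'll use it. I'll pick with a 40° lean about the jaw axis so the block stays flat when it goes under the lamp.

```bash
cat > go.py <<'E'
# usage: go.py x y z jawyaw lean  -> shift (mm) and turn (deg) in tool axes; also "j" prefix: x y in jig frame (mm)
from h import *; import sys
JO=np.array([.550,-.141]);JY=np.radians(-14.1)
a=sys.argv[1:]; jig=a[0]=="j"; a=list(map(float,a[1:] if jig else a))
J=np.array([[np.cos(JY),-np.sin(JY)],[np.sin(JY),np.cos(JY)]])
xy=JO+J@np.array(a[:2])/1000 if jig else np.array(a[:2])
ya,le=np.radians(a[3]),np.radians(a[4])
z=np.array([np.cos(ya),np.sin(ya),0]);f=np.array([np.sin(ya),-np.cos(ya),0])
y=np.sin(le)*f-np.cos(le)*np.array([0,0,1])
T=np.stack([np.cross(y,z),y,z],1)
s=r.read_state();R=Ro.from_quat(s["eef_rot"]).as_matrix();p=np.array(s["ee_pos"])
D=np.append(xy,a[2])-p
rv=Ro.from_matrix(R.T@T).as_rotvec(degrees=True)
print("t",round(s["time"],2),"pos",p.round(4),"jigmm",(J.T@(p[:2]-JO)*1000).round(1),"w",round(s["width"],4),"F",np.round(s["ft_force"],1))
print("shift mm now-axes",(R.T@D*1000).round(1),"len",round(np.linalg.norm(D)*1000),"| after-turn axes",(T.T@D*1000).round(1))
print("turn deg",rv.round(2),"abs",round(np.linalg.norm(rv),1),"q",np.round(s["joint_positions"],2))
E
python3 go.py .36 .2 .22 66 0;python3 go.py .36 .2 .22 66 40
```

```text
t 0.1 pos [ 0.2716 -0.5625  0.2219] jigmm [-167.3 -476.7] w 0.0871 F [ 0.2 -1.1 -0.8]
shift mm now-axes [-411.1    2.7 -648.3] len 768 | after-turn axes [-229.4    1.9  732.6]
turn deg [ 4.0000e-02 -1.3023e+02 -8.0000e-02] abs 130.2 q [ 1.1   0.33 -0.06  1.46  0.02  1.35 -0.09]
t 0.1 pos [ 0.2716 -0.5625  0.2219] jigmm [-167.3 -476.7] w 0.0871 F [ 0.2 -1.1 -0.8]
shift mm now-axes [-411.1    2.7 -648.3] len 768 | after-turn axes [-176.9 -146.   732.6]
turn deg [  45.11 -123.82  -20.98] abs 133.4 q [ 1.1   0.33 -0.06  1.46  0.02  1.35 -0.09]
```

```bash
python3 -m jog '[[-0.023,-0.005,-0.0226,0,0,0],[-0.023,-0.005,-0.0226,0,0,0],[-0.023,-0.005,-0.0226,0,0,0],[-0.023,-0.005,-0.0226,0,0,0],[-0.023,-0.005,-0.0226,0,0,0],[-0.023,-0.005,-0.0226,0,0,0],[-0.023,-0.005,-0.0226,0,0,0],[-0.023,-0.005,-0.0226,0,0,0],[-0.023,-0.005,-0.0226,0,0,0],[-0.023,-0.005,-0.0226,0,0,0],[-0.023,-0.005,-0.0226,0,0,0],[-0.023,-0.005,-0.0226,0,0,0]]'; python3 go.py .38 .2 .22 66 0
```

```text
time: 1.1
ee_pos: [0.4013, -0.187, 0.2776]
eef_rot: [-0.157, 0.693, -0.687, 0.15]
ft_force: [-0.1, -0.3, 0.2]
width: 0.0871
t 1.1 pos [ 0.4013 -0.187   0.2776] jigmm [-133.   -80.8] w 0.0871 F [-0.1 -0.3  0.2]
shift mm now-axes [-145.    60.2 -359. ] len 392 | after-turn axes [-176.9   57.6  344.9]
turn deg [   0.81 -130.95   -0.44] abs 131.0 q [ 0.75 -0.07 -0.39  1.79 -0.03  1.43 -0.77]
```

```bash
python3 -m jog '[[0,0,0,0,-7,0],[0,0,0,0,-7,0],[0,0,0,0,-7,0],[0,0,0,0,-7,0],[0,0,0,0,-7,0],[0,0,0,0,-7,0],[0,0,0,0,-7,0],[0,0,0,0,-7,0],[0,0,0,0,-7,0],[0,0,0,0,-7,0],[0,0,0,0,-7,0],[0,0,0,0,-7,0]]'; python3 go.py .38 .2 .22 66 0
```

```text
time: 2.1
ee_pos: [0.4028, -0.1765, 0.2765]
eef_rot: [0.584, -0.406, 0.395, -0.582]
ft_force: [0.3, -0.4, -0.8]
width: 0.0872
t 2.1 pos [ 0.4028 -0.1765  0.2765] jigmm [-134.1  -70.2] w 0.0872 F [ 0.3 -0.4 -0.8]
shift mm now-axes [-358.8   59.5  114.8] len 381 | after-turn axes [-174.    56.5  334.6]
turn deg [  0.3  -44.91  -0.88] abs 44.9 q [ 0.68 -0.08 -0.34  1.8  -0.03  1.43  0.71]
```

Now turn the rest, then lean 40° about the tool z axis, while shifting to +y.

```bash
python3 -m jog '[[-0.03,0.0,0.01,0,0,0],[-0.03,0.0,0.01,0,0,0],[-0.03,0.0,0.01,0,0,0],[-0.03,0.0,0.01,0,0,0],[-0.03,0.0,0.01,0,0,0],[-0.03,0.0,0.01,0,0,0],[-0.03,0.0,0.01,0,0,0],[-0.03,0.0,0.01,0,0,0],[-0.03,0.0,0.01,0,0,0],[-0.03,0.0,0.01,0,0,0],[-0.03,0.0,0.01,0,0,0],[-0.03,0.0,0.01,0,0,0]]'; python3 -m jog '[[0,0,0,0,-6.4,0],[0,0,0,0,-6.4,0],[0,0,0,0,-6.4,0],[0,0,0,0,-6.4,0],[0,0,0,0,-6.4,0],[0,0,0,0,-6.4,0],[0,0,0,0,-6.4,0],[0,0,0,0,0,0]]';python3 go.py .35 .27 .15 66 40
```

```text
time: 3.1
ee_pos: [0.3776, 0.2124, 0.2765]
eef_rot: [0.585, -0.406, 0.394, -0.581]
ft_force: [1.4, -0.3, -0.6]
width: 0.0871
time: 3.77
ee_pos: [0.3733, 0.221, 0.275]
eef_rot: [-0.694, 0.14, -0.125, 0.695]
ft_force: [-0.2, -0.6, -0.4]
width: 0.0872
t 3.77 pos [0.3733 0.221  0.275 ] jigmm [-259.5  308. ] w 0.0872 F [-0.2 -0.6 -0.4]
shift mm now-axes [-37.  125.8  37.2] len 136 | after-turn axes [-112.    69.3   35.3]
turn deg [ -0.7    2.34 -41.23] abs 41.3 q [ 0.3  -0.1  -0.85  1.8  -0.09  1.42  0.66]
```

```bash
python3 -m jog '[[0,0,0,0,0.4,-6.9],[0,0,0,0,0.4,-6.9],[0,0,0,0,0.4,-6.9],[0,0,0,0,0.4,-6.9],[0,0,0,0,0.4,-6.9],[0,0,0,0,0.4,-6.9],[0,0,0,0,0,0]]';python3 go.py .386 .2525 .071 66 40; python3 -c "
from h import *
save(r.camera('wrist'),'w1.png')"
```

```text
time: 4.35
ee_pos: [0.3761, 0.2202, 0.2757]
eef_rot: [0.689, 0.097, 0.396, -0.599]
ft_force: [-0.2, -0.7, 0.3]
width: 0.0873
t 4.35 pos [0.3761 0.2202 0.2757] jigmm [-256.6  308. ] w 0.0873 F [-0.2 -0.7  0.3]
shift mm now-axes [-140.   150.8   26.8] len 208 | after-turn axes [-134.8  154.2   33.5]
turn deg [-0.44 -2.3   1.5 ] abs 2.8 q [ 0.18 -0.49 -1.07  2.1   0.3   1.09  0.11]
```

```bash
python3 -m jog '[[-0.017,0.019,0.004,0,-0.6,0.4],[-0.017,0.019,0.004,0,-0.6,0.4],[-0.017,0.019,0.004,0,-0.6,0.4],[-0.017,0.019,0.004,0,-0.6,0.4],[-0.017,0.019,0.004,0,0,0],[-0.017,0.019,0.004,0,0,0],[-0.017,0.019,0.004,0,0,0],[0,0,0,0,0,0]]';python3 go.py .386 .2525 .071 66 40
```

```text
time: 5.07
ee_pos: [0.3808, 0.2312, 0.1335]
eef_rot: [0.71, 0.072, 0.363, -0.599]
ft_force: [-1.4, -0.8, -0.7]
width: 0.0869
t 5.07 pos [0.3808 0.2312 0.1335] jigmm [-254.7  319.7] w 0.0869 F [-1.4 -0.8 -0.7]
shift mm now-axes [-41.   46.8  22.7] len 66 | after-turn axes [-43.2  45.3  21.6]
turn deg [ 1.77 -0.42 -2.93] abs 3.5 q [ 0.3   0.07 -1.44  2.2   0.82  1.13 -0.45]
```

```bash
python3 -c "
from h import *
save(r.camera('wrist'),'w2.png')"
```

```text
(no output)
```

View pics/w2.png

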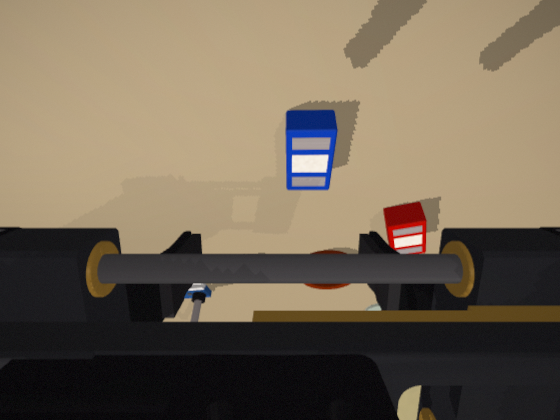

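The wrist view shows blue centred at (310,150), with red at (405,228) well away. Joint 3 is near its limit, so I'll use 36° of lean and go outward first, then down.

```bash
python3 go.py .431 .2325 .09 66 36;python3 -m jog '[[0.011,0.017,0.005,0.5,0,0],[0.011,0.017,0.005,0.5,0,0],[0,0.014,0.003,0.5,0,0],[0,0,0,0,0,0]]';python3 go.py .431 .2325 .0095 66 36
```

```text
t 5.12 pos [0.381  0.2318 0.1352] jigmm [-254.7  320.4] w 0.0874 F [ 0.5 -0.5 -0.2]
shift mm now-axes [ 8.7 62.8 22.9] len 67 | after-turn axes [10.2 63.2 21. ]
turn deg [ 1.67 -0.44  1.2 ] abs 2.1 q [ 0.3   0.07 -1.44  2.2   0.81  1.13 -0.44]
time: 5.45
ee_pos: [0.4323, 0.2214, 0.1139]
eef_rot: [0.703, 0.075, 0.364, -0.607]
ft_force: [-0.9, -0.3, -0.5]
width: 0.087
t 5.45 pos [0.4323 0.2214 0.1139] jigmm [-202.4  322.8] w 0.087 F [-0.9 -0.3 -0.5]
shift mm now-axes [-67.5  79.9   9.4] len 105 | after-turn axes [-66.   81.1   9.6]
turn deg [ 0.45 -0.71  1.02] abs 1.3 q [ 0.26  0.22 -1.33  2.19  1.    1.11 -0.49]
```

Moving out eased joint 3 (−1.33). Continue down.

```bash
python3 -m jog '[[-0.011,0.013,0.002,0,-0.2,0.3],[-0.011,0.013,0.002,0,-0.2,0.3],[-0.011,0.013,0.002,0,-0.2,0.3],[0,0,0,0,0,0]]';python3 go.py .431 .2325 .0095 66 36
```

```text
time: 5.78
ee_pos: [0.4355, 0.2254, 0.0707]
eef_rot: [0.705, 0.071, 0.36, -0.606]
ft_force: [-0.2, -0.9, -0.3]
width: 0.0868
t 5.78 pos [0.4355 0.2254 0.0707] jigmm [-200.3  327.4] w 0.0868 F [-0.2 -0.9 -0.3]
shift mm now-axes [-42.   45.    4.9] len 62 | after-turn axes [-41.6  45.4   4.7]
turn deg [ 0.79 -0.6   0.48] abs 1.1 q [ 0.13  0.36 -1.22  2.2   1.13  1.15 -0.62]
```

```bash
python3 -m jog '[[-0.011,0.012,0.0013,0.2,-0.2,0.1],[-0.011,0.012,0.0013,0.2,-0.2,0.1],[-0.011,0.012,0.0013,0.2,-0.2,0.1],[0,0,0,0,0,0]]';python3 go.py .431 .2325 .0095 66 36
```

```text
time: 6.12
ee_pos: [0.4356, 0.2304, 0.0313]
eef_rot: [0.703, 0.075, 0.359, -0.609]
ft_force: [-1.6, -0.4, -0.1]
width: 0.0866
t 6.12 pos [0.4356 0.2304 0.0313] jigmm [-201.4  332.3] w 0.0866 F [-1.6 -0.4 -0.1]
shift mm now-axes [-17.1  14.5   0. ] len 22 | after-turn axes [-16.9  14.7   0. ]
turn deg [ 0.26 -0.35  0.54] abs 0.7 q [ 0.03  0.46 -1.14  2.21  1.25  1.16 -0.73]
```

```bash
python3 -m jog '[[-0.009,0.008,0,0.1,-0.1,0.2],[-0.009,0.007,0,0.1,-0.1,0.2],[0,0,0,0,0,0]]';python3 go.py .431 .2325 .0095 66 36
```

```text
time: 6.37
ee_pos: [0.4331, 0.2327, 0.015]
eef_rot: [0.702, 0.074, 0.358, -0.611]
ft_force: [-0.7, -0.5, 0.0]
width: 0.087
t 6.37 pos [0.4331 0.2327 0.015 ] jigmm [-204.4  334. ] w 0.087 F [-0.7 -0.5  0. ]
shift mm now-axes [-4.7  3.4 -1.1] len 6 | after-turn axes [-4.7  3.4 -1.1]
turn deg [ 0.06 -0.4   0.4 ] abs 0.6 q [-0.    0.5  -1.11  2.22  1.29  1.16 -0.78]
```

Final drop, then close at 25 N.

```bash
python3 -m jog '[[-0.005,0.004,-0.001,0,-0.3,0.2],[0,0,0,0,0,0]]';python3 -m jog '[[0,0,0,0,0,0],[0,0,0,0,0,0],[0,0,0,0,0,0],[0,0,0,0,0,0],[0,0,0,0,0,0],[0,0,0,0,0,0],[0,0,0,0,0,0],[0,0,0,0,0,0],[0,0,0,0,0,0],[0,0,0,0,0,0]]' -1 25;python3 go.py .431 .2325 .06 66 36
```

```text
time: 6.53
ee_pos: [0.4322, 0.2326, 0.0112]
eef_rot: [0.703, 0.075, 0.356, -0.611]
ft_force: [-0.1, -0.4, -0.2]
width: 0.0868
time: 7.37
ee_pos: [0.433, 0.2329, 0.0133]
eef_rot: [0.702, 0.075, 0.357, -0.611]
ft_force: [-0.3, 0.5, 0.2]
width: 0.0394
t 7.37 pos [0.433  0.2329 0.0133] jigmm [-204.6  334.1] w 0.0394 F [-0.3  0.5  0.2]
shift mm now-axes [ 26.4 -38.6  -1.1] len 47 | after-turn axes [ 26.2 -38.7  -1.2]
turn deg [ 0.02 -0.24  0.35] abs 0.4 q [-0.    0.51 -1.11  2.22  1.29  1.16 -0.78]
```

Gripped at 39.4 mm wide. Lift.

```bash
python3 -m jog '[[0.007,-0.01,0,0,0,0],[0.007,-0.01,0,0,0,0],[0.007,-0.01,0,0,0,0],[0.007,-0.01,0,0,0,0],[0.007,-0.01,0,0,0,0],[0.007,-0.01,0,0,0,0],[0.007,-0.01,0,0,0,0],[0,0,0,0,0,0]]';python3 -c "
from h import *
save(r.camera('wrist'),'w3.png')";python3 go.py j -150 68 .08 75.9 36
```

```text
time: 8.03
ee_pos: [0.4281, 0.2329, 0.0986]
eef_rot: [0.704, 0.073, 0.353, -0.611]
ft_force: [0.8, 1.0, -1.8]
width: 0.0399
t 8.08 pos [0.428  0.2322 0.0977] jigmm [-209.3  332.2] w 0.0398 F [-0.6 -0.1 -2.9]
shift mm now-axes [  73.6   76.4 -249.8] len 271 | after-turn axes [  37.5   49.1 -264.2]
turn deg [ 6.07 -8.   -0.06] abs 10.0 q [ 0.2   0.29 -1.3   2.18  1.04  1.14 -0.53]
```

View pics/w3.png

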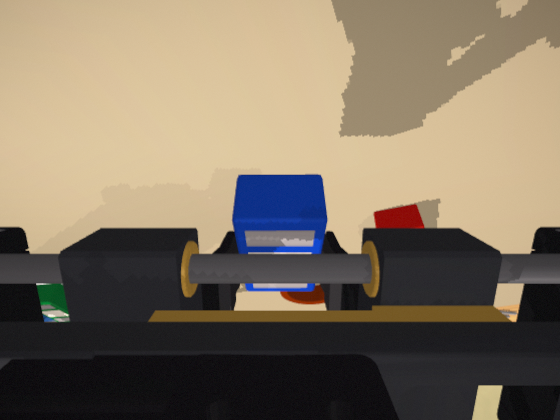

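The block is held level between the pads at (280,230). Carry it to in front of the lane.

```bash
python3 -m jog '[[0.0065,0.007,-0.026,0.6,-0.8,0],[0.0065,0.007,-0.026,0.6,-0.8,0],[0.006,0.0065,-0.026,0.6,-0.8,0],[0.006,0.0065,-0.026,0.6,-0.8,0],[0.006,0.0065,-0.026,0.6,-0.8,0],[0.005,0.006,-0.026,0.6,-0.8,0],[0.005,0.006,-0.026,0.6,-0.8,0],[0.005,0.006,-0.026,0.6,-0.8,0],[0.004,0.005,-0.026,0.6,-0.8,0],[0.004,0.005,-0.026,0.6,-0.8,0],[0,0,0,0,0,0]]';python3 go.py j -150 68 .06 75.9 36
```

```text
time: 9.0
ee_pos: [0.4361, 0.0519, 0.0876]
eef_rot: [0.714, 0.089, 0.284, -0.634]
ft_force: [-0.0, -0.2, -1.8]
width: 0.04
t 9.0 pos [0.4361 0.0519 0.0876] jigmm [-157.5  159.3] w 0.04 F [-0.  -0.2 -1.8]
shift mm now-axes [ -5.6  32.5 -89.8] len 96 | after-turn axes [-10.1  26.7 -91.3]
turn deg [ 3.26 -1.32 -4.77] abs 5.9 q [ 0.92 -0.5  -1.26  2.42 -0.24  0.47  1.07]
```

Too folded here, because I'm too near the base. Move outward.

```bash
python3 go.py j -100 80 .07 75.9 36;python3 -m jog '[[0.014,0.012,-0.002,0.2,-0.2,-0.3],[0.014,0.012,-0.002,0.2,-0.2,-0.3],[0.014,0.012,-0.002,0.2,-0.2,-0.3],[0,0,0,0,0,0]]';python3 go.py j -100 80 .07 75.9 36
```

```text
t 9.0 pos [0.4361 0.0519 0.0876] jigmm [-157.5  159.3] w 0.04 F [-0.  -0.2 -1.8]
shift mm now-axes [ 42.   49.2 -75.7] len 100 | after-turn axes [ 36.2  48.  -79.3]
turn deg [ 3.26 -1.32 -4.77] abs 5.9 q [ 0.92 -0.5  -1.26  2.42 -0.24  0.47  1.07]
time: 9.33
ee_pos: [0.4862, 0.0271, 0.078]
eef_rot: [0.711, 0.097, 0.286, -0.635]
ft_force: [-0.3, -0.1, -2.3]
width: 0.0399
t 9.33 pos [0.4862 0.0271 0.078 ] jigmm [-102.8  147.5] w 0.0399 F [-0.3 -0.1 -2.3]
shift mm now-axes [ -0.5  11.5 -67.1] len 68 | after-turn axes [ -2.4   8.1 -67.5]
turn deg [ 2.74 -1.03 -3.96] abs 4.9 q [ 1.23 -0.35 -1.46  2.35 -0.07  0.36  1.04]
```

```bash
python3 -m jog '[[0,0.002,-0.02,0.5,-0.2,-0.4],[0,0.002,-0.02,0.5,-0.2,-0.4],[0,0.002,-0.02,0.5,-0.2,-0.4],[0,0,-0.01,0.5,-0.2,-0.4],[0,0,0,0,0,0]]';python3 go.py j -90 80 .07 75.9 36
```

```text
time: 9.75
ee_pos: [0.4791, -0.0378, 0.0755]
eef_rot: [0.699, 0.111, 0.285, -0.647]
ft_force: [-0.3, 0.4, -1.6]
width: 0.0399
t 9.75 pos [ 0.4791 -0.0378  0.0755] jigmm [-93.9  82.8] w 0.0399 F [-0.3  0.4 -1.6]
shift mm now-axes [ 0.4  6.8 -2.8] len 7 | after-turn axes [-0.   6.7 -2.8]
turn deg [ 0.44 -0.53 -3.22] abs 3.3 q [ 1.24 -0.31 -1.28  2.42 -0.37  0.29  1.53]
```

```bash
python3 -m jog '[[-0.008,0.012,-0.001,0.1,-0.1,-0.5],[-0.008,0.012,-0.001,0.1,-0.1,-0.5],[-0.008,0.012,-0.001,0.1,-0.1,-0.5],[0,0,0,0,0,0]]';python3 go.py j 8 72 .034 75.9 35.7; python3 -c "
from h import *
c=r.camera('scene');save(c,'s2.png',(100,80,380,290),2.5)"
```

```text
time: 10.08
ee_pos: [0.481, -0.0413, 0.0535]
eef_rot: [0.702, 0.106, 0.281, -0.645]
ft_force: [0.3, 0.2, -1.1]
width: 0.0395
t 10.08 pos [ 0.481  -0.0413  0.0535] jigmm [-91.2  79.9] w 0.0395 F [ 0.3  0.2 -1.1]
shift mm now-axes [73.7 69.3 -6.2] len 101 | after-turn axes [69.2 73.7 -7.9]
turn deg [ 0.93 -0.42 -3.57] abs 3.7 q [ 1.4  -0.22 -1.45  2.42 -0.06  0.22  1.25]
```

View pics/s2.png

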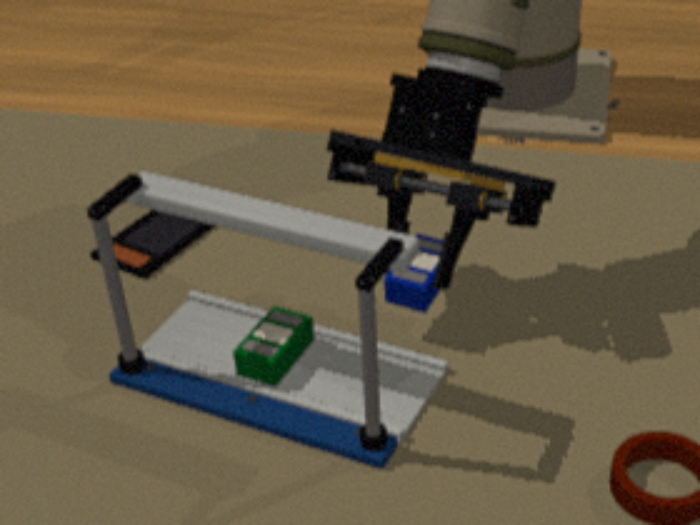

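The scene view shows the block level at about (412,285), in front of the lane, with fingers clear of the lamp bar. Enter low.

```bash
python3 -m jog '[[0.0068,0.008,-0.0006,0.2,-0.1,-0.6],[0.0068,0.008,-0.0006,0.2,-0.1,-0.6],[0.0068,0.008,-0.0006,0.2,-0.1,-0.6],[0.0068,0.008,-0.0006,0.2,-0.1,-0.6],[0,0,0,0,0,0]]';python3 go.py j 8 72 .036 75.9 35.7
```

```text
time: 10.55
ee_pos: [0.4843, -0.0444, 0.0439]
eef_rot: [0.702, 0.102, 0.276, -0.648]
ft_force: [0.1, 0.6, -1.6]
width: 0.0399
t 10.55 pos [ 0.4843 -0.0444  0.0439] jigmm [-87.2  77.6] w 0.0399 F [ 0.1  0.6 -1.6]
shift mm now-axes [77.3 56.3 -4.5] len 96 | after-turn axes [72.8 62.  -5.6]
turn deg [ 0.69 -0.33 -4.36] abs 4.4 q [ 1.37 -0.02 -1.46  2.41  0.67  0.28  0.61]
```

Joint limits (q3, q4) block this elbow-out posture. I'll back off, rise a little, travel toward −y, and watch whether the elbow unwinds.

```bash
python3 -m jog '[[0.005,-0.012,-0.004,0,0,0],[0.005,-0.012,-0.004,0,0,0],[0.005,-0.012,-0.004,0,0,0],[0,0,-0.015,0,0,0],[0,0,-0.015,0,0,0],[0,0,-0.015,0,0,0],[0,0,-0.015,0,0,0],[0,0,0,0,0,0]]';python3 go.py j -90 -20 .08 75.9 35.7
```

```text
time: 11.22
ee_pos: [0.4653, -0.0917, 0.0687]
eef_rot: [0.699, 0.1, 0.269, -0.655]
ft_force: [1.1, -0.6, -1.9]
width: 0.0395
t 11.22 pos [ 0.4653 -0.0917  0.0687] jigmm [-94.1  27.2] w 0.0395 F [ 1.1 -0.6 -1.9]
shift mm now-axes [  9.4  -7.7 -47.1] len 49 | after-turn axes [  9.9  -6.8 -47.2]
turn deg [-0.08 -0.13 -5.19] abs 5.2 q [ 1.31 -0.24 -1.18  2.42 -0.46  0.31  1.8 ]
```

```bash
python3 -m jog '[[0.002,-0.002,-0.018,0,0,0],[0.002,-0.002,-0.018,0,0,0],[0.002,-0.002,-0.018,0,0,0],[0,0,-0.018,0,0,0],[0,0,-0.018,0,0,0],[0,0,-0.018,0,0,0],[0,0,0,0,0,0]]';python3 go.py j -90 -80 .08 75.9 35.7
```

```text
time: 11.8
ee_pos: [0.4425, -0.1959, 0.0789]
eef_rot: [0.694, 0.104, 0.275, -0.657]
ft_force: [0.2, 0.9, -1.8]
width: 0.0401
t 11.8 pos [ 0.4425 -0.1959  0.0789] jigmm [-90.9 -79.4] w 0.0401 F [ 0.2  0.9 -1.8]
shift mm now-axes [ 1.4 -0.5 -0.6] len 2 | after-turn axes [ 1.4 -0.4 -0.6]
turn deg [-0.62 -0.55 -4.41] abs 4.5 q [ 1.23 -0.14 -0.8   2.4  -0.6   0.36  2.25]
```

Unwinding works (q3 −0.8). The −y side of green has about 98 mm free, which is enough for block, finger and gap, so I'll place there. Lower and restore the lean while going forward.

```bash
python3 -m jog '[[0.005,0.012,0,-0.1,-0.1,-1.1],[0.005,0.012,0,-0.1,-0.1,-1.1],[0.005,0.012,0,-0.1,-0.1,-1.1],[0,0,0,0,0,-1.1],[0,0,0,0,0,0]]';python3 go.py j 8 -78 .036 75.9 35.7
```

```text
time: 12.22
ee_pos: [0.4755, -0.201, 0.0568]
eef_rot: [0.69, 0.133, 0.304, -0.643]
ft_force: [-0.2, 0.5, -2.7]
width: 0.0396
t 12.22 pos [ 0.4755 -0.201   0.0568] jigmm [-57.7 -76.3] w 0.0396 F [-0.2  0.5 -2.7]
shift mm now-axes [40.7 55.6 -1.6] len 69 | after-turn axes [41.2 55.2 -1.7]
turn deg [-0.39 -0.64  0.47] abs 0.9 q [ 1.25  0.   -0.86  2.41 -0.7   0.13  2.37]
```

Run:
```python
from h import *
JO=np.array([.550,-.141]);a=np.radians(-14.1);J=np.array([[np.cos(a),-np.sin(a)],[np.sin(a),np.cos(a)]])
for n in("top","scene"):
    c=dict(np.load(n+".npz"));W=pts(c);Q=(W[...,:2]-JO)@J*1000;z=W[...,2]*1000;h=cv2.cvtColor(c["image"],cv2.COLOR_RGB2HSV)
    for y0,y1 in((-110,-50),(30,110)):
        m=(Q[...,1]>y0)&(Q[...,1]<y1)&(c["range_z"]>0)&(z<22)
        print(n,y0,[(x,round(float(np.median(z[k])),1),int(np.median(h[...,1][k])),int(k.sum())) for x in range(-60,66,4) if (k:=m&(Q[...,0]>=x)&(Q[...,0]<x+4)).sum()>4])
    m=(abs(Q[...,0]+20)<20)&(c["range_z"]>0)&(z<20)&(h[...,1]<60)
    print("ends",np.percentile(Q[...,1][m&(z>3)],[0.5,1,99,99.5]).round(1))
    m=(z>28)&(z<42)&(h[...,0]>45)&(h[...,0]<90)&(h[...,1]>80)&(abs(Q).max(-1)<80)&(c["range_z"]>0)
    print("green",np.percentile(Q[m],[2,98],axis=0).round(1),m.sum())
```

```text
top -110 [(-60, 1.6, 75, 47), (-56, 1.3, 54, 50), (-52, 7.1, 9, 65), (-48, 12.5, 6, 47), (-44, 12.5, 7, 41), (-40, 6.4, 7, 47), (-36, 6.9, 7, 46), (-32, 6.2, 7, 51), (-28, 6.9, 7, 46), (-24, 6.5, 7, 48), (-20, 6.7, 7, 49), (-16, 6.5, 6, 48), (-12, 5.9, 6, 50), (-8, 6.5, 6, 46), (-4, 6.6, 6, 48), (0, 6.4, 6, 45), (4, 6.7, 6, 52), (8, 6.7, 7, 43), (12, 6.4, 6, 47), (16, 6.8, 7, 48), (20, 7.0, 7, 47), (24, 6.0, 8, 19), (60, 12.3, 85, 27), (64, 12.6, 182, 43)]
top 30 [(-60, 1.3, 75, 61), (-56, 1.4, 62, 64), (-52, 5.7, 12, 83), (-48, 12.4, 6, 71), (-44, 12.6, 6, 60), (-40, 6.8, 8, 53), (-36, 6.8, 8, 64), (-32, 7.1, 8, 63), (-28, 6.9, 9, 64), (-24, 6.6, 9, 59), (-20, 6.6, 7, 67), (-16, 5.9, 7, 59), (-12, 6.5, 7, 66), (-8, 6.5, 9, 63), (-4, 6.8, 8, 60), (0, 6.9, 8, 65), (4, 6.9, 7, 62), (8, 7.3, 7, 60), (12, 7.1, 7, 64), (16, 6.4, 7, 59), (20, 6.4, 7, 60), (24, 5.9, 7, 39), (60, 12.9, 86, 20), (64, 12.2, 177, 58)]
ends [-130.5 -129.5  126.3  127.7]
green [[-34.3 -30.9]
 [ 16.8   6.5]] 174
scene -110 [(-48, 12.9, 27, 19), (-44, 11.1, 13, 64), (-40, 7.4, 15, 36), (-36, 7.2, 14, 28), (-32, 7.0
[... 454 characters left out ...]
 36)]
scene 30 [(-60, 3.0, 69, 7), (-52, 11.4, 47, 5), (-48, 12.8, 24, 26), (-44, 11.6, 13, 65), (-40, 7.6, 15, 60), (-36, 7.2, 15, 35), (-32, 7.6, 15, 32), (-28, 7.3, 15, 39), (-24, 6.9, 15, 40), (-20, 6.9, 16, 40), (-16, 6.8, 13, 34), (-12, 7.3, 14, 36), (-8, 7.3, 14, 36), (-4, 7.1, 15, 37), (0, 6.8, 15, 35), (4, 7.1, 14, 41), (8, 6.8, 14, 40), (12, 6.9, 14, 34), (16, 6.9, 14, 44), (20, 7.1, 14, 43), (24, 6.5, 14, 43), (28, 7.3, 14, 41), (32, 7.0, 14, 41), (36, 8.2, 12, 11), (40, 12.4, 14, 23), (44, 12.8, 13, 40), (48, 12.7, 15, 51), (52, 12.2, 83, 37), (56, 12.9, 197, 39), (60, 12.8, 200, 43), (64, 12.8, 188, 50)]
ends [-131.1 -129.8  127.5  127.7]
green [[-30.6 -31.3]
 [ 37.    6.7]] 226
```

The jig frame checks out: lips at −49/−41 and floor about 6.5 mm. Green's −y face is at −32 mm. Continue in under the lamp.

```bash
python3 -m jog '[[0.006,0.012,0,-0.1,-0.1,0.1],[0.009,0.012,0,-0.1,-0.1,0.1],[0.009,0.012,0,-0.1,-0.1,0.1],[0,0,0,0,0,0]]';python3 go.py j 8 -77 .034 75.9 35.7
```

```text
time: 12.55
ee_pos: [0.5062, -0.2073, 0.0457]
eef_rot: [0.692, 0.13, 0.303, -0.643]
ft_force: [-0.1, 0.4, -1.0]
width: 0.0396
t 12.55 pos [ 0.5062 -0.2073  0.0457] jigmm [-26.3 -75. ] w 0.0396 F [-0.1  0.4 -1. ]
shift mm now-axes [21.  29.5 -1.8] len 36 | after-turn axes [21.1 29.5 -2. ]
turn deg [-0.17 -0.76  0.14] abs 0.8 q [ 0.94  0.1  -0.6   2.36 -0.18  0.09  1.85]
```

```bash
python3 -m jog '[[0.007,0.010,-0.0005,-0.1,-0.3,0],[0.007,0.010,-0.0005,-0.1,-0.3,0],[0.007,0.010,-0.0005,-0.1,-0.3,0],[0,0,0,0,0,0]]';python3 go.py j 8 -77 .0185 75.9 35.7; python3 -c "
from h import *
c=r.camera('scene');save(c,'s3.png',(100,80,380,290),2.5)"
```

```text
time: 12.88
ee_pos: [0.5385, -0.2172, 0.0352]
eef_rot: [0.695, 0.131, 0.299, -0.641]
ft_force: [0.3, 0.1, -1.3]
width: 0.0394
t 12.88 pos [ 0.5385 -0.2172  0.0352] jigmm [  7.4 -76.7] w 0.0394 F [ 0.3  0.1 -1.3]
shift mm now-axes [-9.3 13.9 -0.3] len 17 | after-turn axes [-9.3 13.9 -0.3]
turn deg [ 0.16 -0.19 -0.01] abs 0.2 q [ 0.67  0.17 -0.35  2.29  0.02  0.07  1.64]
```

View pics/s3.png

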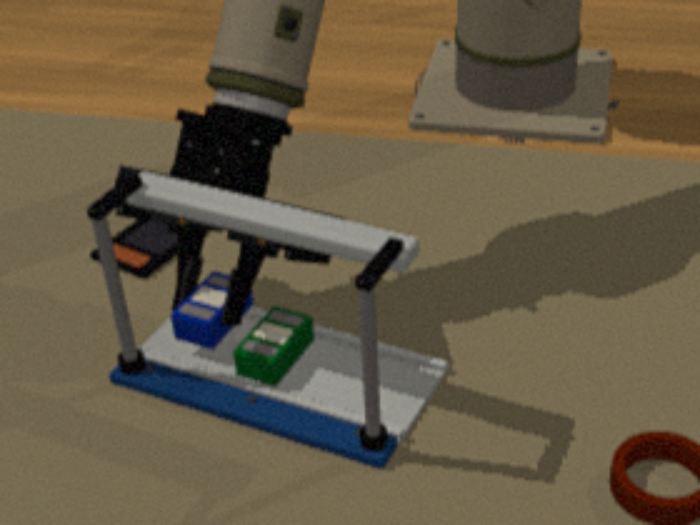

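Blue is above the lane left of green at (212,310), with the finger in the gap and the gripper body behind the lamp. Lower gently.

```bash
python3 -m jog '[[-0.0023,0.0035,0,0,-0.1,0],[-0.0023,0.0035,0,0,-0.1,0],[-0.0023,0.0035,0,0,0,0],[0,0,0,0,0,0]]';python3 go.py j 8 -77 .0185 75.9 35.7
```

```text
time: 13.27
ee_pos: [0.534, -0.2159, 0.0271]
eef_rot: [0.695, 0.128, 0.296, -0.642]
ft_force: [-1.0, 0.4, -1.8]
width: 0.0397
t 13.27 pos [ 0.534  -0.2159  0.0271] jigmm [  2.7 -76.5] w 0.0397 F [-1.   0.4 -1.8]
shift mm now-axes [-0.7 10.1 -0.4] len 10 | after-turn axes [-0.8 10.1 -0.5]
turn deg [ 0.14 -0.18 -0.55] abs 0.6 q [ 0.79  0.19 -0.47  2.3   0.41  0.07  1.27]
```

```bash
python3 -m jog '[[0.001,0.004,0,0,-0.1,-0.2],[0.0,0.0035,0,0,-0.1,-0.2],[0,0,0,0,0,0]]';python3 go.py j 9 -77 .0185 75.9 35.7
```

```text
time: 13.52
ee_pos: [0.5356, -0.2175, 0.0242]
eef_rot: [0.696, 0.129, 0.298, -0.641]
ft_force: [-0.4, 0.6, -2.0]
width: 0.04
t 13.52 pos [ 0.5356 -0.2175  0.0242] jigmm [  4.6 -77.7] w 0.04 F [-0.4  0.6 -2. ]
shift mm now-axes [0.3 7.2 0.7] len 7 | after-turn axes [0.2 7.2 0.7]
turn deg [ 0.28 -0.21 -0.28] abs 0.4 q [ 0.86  0.21 -0.54  2.29  0.78  0.07  0.92]
```

```bash
python3 -m jog '[[0.003,0.004,0,0,-0.1,0],[0.002,0.003,0,0,-0.1,0],[0,0,0,0,0,0]]';python3 go.py j 10 -77 .0185 75.9 35.7
```

```text
time: 13.77
ee_pos: [0.5416, -0.2207, 0.0223]
eef_rot: [0.697, 0.128, 0.298, -0.64]
ft_force: [0.5, -0.7, -1.9]
width: 0.0397
t 13.77 pos [ 0.5416 -0.2207  0.0223] jigmm [ 11.2 -79.3] w 0.0397 F [ 0.5 -0.7 -1.9]
shift mm now-axes [-3.2  2.4  2.3] len 5 | after-turn axes [-3.3  2.4  2.3]
turn deg [ 0.42 -0.21 -0.31] abs 0.6 q [ 0.83  0.23 -0.51  2.28  0.82  0.07  0.88]
```

Good: centred at x≈0. Go down in 2 mm steps until contact.

```bash
python3 -m jog '[[-0.0012,0.0025,0.001,0.1,0,0],[0,0,0,0,0,0]]';python3 go.py j 10 -77 .0185 75.9 35.7;python3 -m jog '[[-0.0012,0.0022,0.001,0.1,0,0],[0,0,0,0,0,0]]';python3 go.py j 10 -77 .0185 75.9 35.7
```

```text
time: 13.93
ee_pos: [0.542, -0.22, 0.0203]
eef_rot: [0.696, 0.128, 0.298, -0.64]
ft_force: [0.1, 0.5, -1.3]
width: 0.0395
t 13.93 pos [ 0.542  -0.22    0.0203] jigmm [ 11.5 -78.6] w 0.0395 F [ 0.1  0.5 -1.3]
shift mm now-axes [-2.3  0.6  1.6] len 3 | after-turn axes [-2.3  0.6  1.6]
turn deg [ 0.36 -0.26 -0.29] abs 0.5 q [ 0.84  0.23 -0.52  2.28  0.92  0.07  0.78]
time: 14.1
ee_pos: [0.5427, -0.2199, 0.0192]
eef_rot: [0.696, 0.129, 0.299, -0.64]
ft_force: [0.4, -0.9, -2.0]
width: 0.0401
t 14.1 pos [ 0.5427 -0.2199  0.0192] jigmm [ 12.2 -78.3] w 0.0401 F [ 0.4 -0.9 -2. ]
shift mm now-axes [-2.2 -0.7  1.3] len 3 | after-turn axes [-2.2 -0.7  1.3]
turn deg [ 0.34 -0.29 -0.2 ] abs 0.5 q [ 0.85  0.24 -0.53  2.28  1.01  0.07  0.69]
```

```bash
python3 -m jog '[[-0.0018,0.0015,0,0,0,0],[0,0,0,0,0,0]]';python3 -m jog '[[-0.0018,0.0015,0,0,0,0],[0,0,0,0,0,0]]';python3 go.py j 10 -77 .0185 75.9 35.7
```

```text
time: 14.27
ee_pos: [0.5431, -0.2202, 0.019]
eef_rot: [0.696, 0.13, 0.3, -0.639]
ft_force: [0.6, -0.2, -1.8]
width: 0.0395
time: 14.43
ee_pos: [0.5433, -0.2204, 0.0188]
eef_rot: [0.696, 0.131, 0.301, -0.639]
ft_force: [-1.2, -0.5, -1.9]
width: 0.04
t 14.43 pos [ 0.5433 -0.2204  0.0188] jigmm [ 12.9 -78.6] w 0.04 F [-1.2 -0.5 -1.9]
shift mm now-axes [-2.5 -1.5  1.6] len 3 | after-turn axes [-2.5 -1.5  1.6]
turn deg [ 0.43 -0.24  0.15] abs 0.5 q [ 0.86  0.25 -0.55  2.28  1.19  0.07  0.52]
```

```bash
python3 -m jog '[[-0.003,0.003,0,0,0,0.3],[-0.002,0.002,0,0,0,0],[0,0,0,0,0,0]]';python3 go.py j 10 -77 .0185 75.9 35.7
```

```text
time: 14.68
ee_pos: [0.5453, -0.2211, 0.0169]
eef_rot: [0.697, 0.132, 0.301, -0.638]
ft_force: [-0.2, -0.1, -1.9]
width: 0.0402
t 14.68 pos [ 0.5453 -0.2211  0.0169] jigmm [ 14.9 -78.8] w 0.0402 F [-0.2 -0.1 -1.9]
shift mm now-axes [-3.  -4.2  1.8] len 5 | after-turn axes [-3.1 -4.2  1.8]
turn deg [ 0.49 -0.13  0.33] abs 0.6 q [ 0.85  0.25 -0.54  2.28  1.33  0.07  0.38]
```

Run:
```python
from h import *
JO=np.array([.550,-.141]);a=np.radians(-14.1);J=np.array([[np.cos(a),-np.sin(a)],[np.sin(a),np.cos(a)]])
c=r.camera("scene");W=pts(c);Q=(W[...,:2]-JO)@J*1000;z=W[...,2]*1000;h=cv2.cvtColor(c["image"],cv2.COLOR_RGB2HSV)
for k,(lo,hi,y0,y1) in dict(blue=(105,132,-110,-45),green=(45,90,-50,20)).items():
    m=(h[...,0]>lo)&(h[...,0]<hi)&(h[...,1]>90)&(abs(Q[...,0])<45)&(Q[...,1]>y0)&(Q[...,1]<y1)&(z>8)&(c["range_z"]>0)
    zz=np.percentile(z[m],90);t=m&(z>zz-4);print(k,"top z med",np.median(z[t]).round(2),zz.round(1),"ext",np.percentile(Q[t],[2,98],axis=0).round(1),t.sum())
    A=np.c_[Q[t],np.ones(t.sum())];print("  plane",np.linalg.lstsq(A,z[t],rcond=None)[0].round(4))
    v,u=np.nonzero(m);print("  px",u.min(),u.max(),v.min(),v.max())
save(c,"s4.png",(150,170,290,275),5)
```

```text
blue top z med 61.74 42.1 ext [[ -42.9 -106.2]
 [  21.3  -45.5]] 45
  plane [-0.7744  0.1192 66.598 ]
  px 167 199 173 225
green top z med 89.14 47.7 ext [[-44.1 -49.5]
 [  1.    8.6]] 50
  plane [  0.6723   0.4853 106.6727]
  px 192 227 178 233
```

View pics/s4.png

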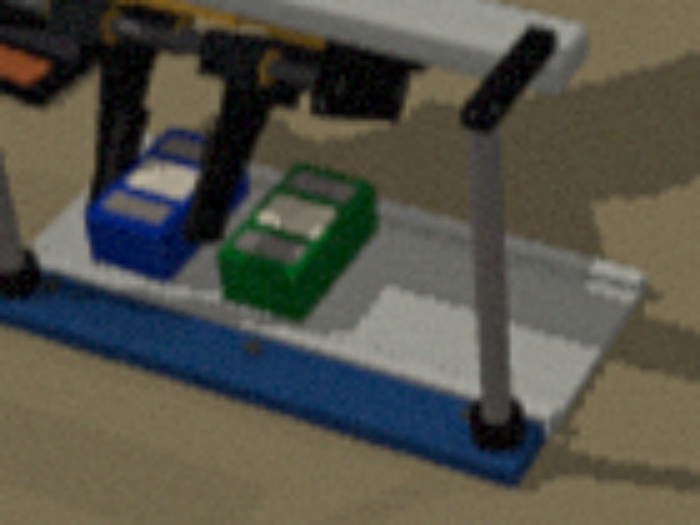

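The block is nearly on the floor but close to the far lip, so I'll ease it back about 5 mm with a slight descent.

```bash
python3 -m jog '[[-0.003,-0.001,0.0005,0,0,0],[-0.003,-0.001,0.0005,0,0,0],[0,0,0,0,0,0]]';python3 go.py j 10 -77 .0175 75.9 35.7;python3 - <<'E'
from h import *
JO=np.array([.550,-.141]);a=np.radians(-14.1);J=np.array([[np.cos(a),-np.sin(a)],[np.sin(a),np.cos(a)]])
c=r.camera("scene");W=pts(c);Q=(W[...,:2]-JO)@J*1000;z=W[...,2]*1000;h=cv2.cvtColor(c["image"],cv2.COLOR_RGB2HSV)
for k,y0,y1 in(("blue",-97,-58),("green",-30,5)):
    m=(Q[...,0]>-34)&(Q[...,0]<44)&(Q[...,1]>y0)&(Q[...,1]<y1)&(z>22)&(z<42)&(c["range_z"]>0)&(h[...,2]>45)
    A=np.c_[Q[m],np.ones(m.sum())];p=np.linalg.lstsq(A,z[m],rcond=None)[0]
    print(k,m.sum(),np.median(z[m]).round(2),"x",np.percentile(Q[...,0][m],[1,99]).round(1),"plane",p.round(4))
E
```

```text
time: 14.98
ee_pos: [0.5403, -0.2189, 0.0164]
eef_rot: [0.697, 0.133, 0.302, -0.637]
ft_force: [0.1, -0.0, -2.0]
width: 0.0399
t 14.98 pos [ 0.5403 -0.2189  0.0164] jigmm [  9.5 -78. ] w 0.0399 F [ 0.1 -0.  -2. ]
shift mm now-axes [ 1.1 -0.7  1. ] len 2 | after-turn axes [ 1.1 -0.7  1. ]
turn deg [ 0.53 -0.15  0.41] abs 0.7 q [ 0.87  0.25 -0.56  2.29  1.43  0.07  0.28]
blue 353 35.04 x [-31.9  32.7] plane [-8.13000e-02 -2.22000e-02  3.28832e+01]
green 394 34.79 x [-31.8  37.1] plane [-5.910e-02 -3.800e-03  3.452e+01]
```

```bash
python3 -m jog '[[-0.0015,0.001,0.0005,0,0,0],[0,0,0,0,0,0]]';python3 -m jog '[[-0.0015,0.001,0.0005,0,0,0],[0,0,0,0,0,0]]';python3 go.py j 10 -77 .016 75.9 35.7
```

```text
time: 15.2
ee_pos: [0.5406, -0.2193, 0.0161]
eef_rot: [0.697, 0.133, 0.302, -0.636]
ft_force: [0.2, -0.0, -2.0]
width: 0.0394
time: 15.37
ee_pos: [0.5409, -0.2196, 0.016]
eef_rot: [0.697, 0.134, 0.303, -0.636]
ft_force: [0.3, 0.1, -2.5]
width: 0.0396
t 15.37 pos [ 0.5409 -0.2196  0.016 ] jigmm [ 10.3 -78.5] w 0.0396 F [ 0.3  0.1 -2.5]
shift mm now-axes [-0.3 -0.2  1.5] len 2 | after-turn axes [-0.3 -0.2  1.5]
turn deg [ 0.7  -0.14  0.65] abs 1.0 q [ 0.87  0.25 -0.56  2.29  1.56  0.07  0.15]
```

```bash
python3 -m jog '[[-0.003,0.002,0.0005,0,0,0.5],[0,0,0,0,0,0]]';python3 -m jog '[[-0.003,0.001,0.0005,0,0,0.3],[0,0,0,0,0,0]]';python3 go.py j 10 -77 .016 75.9 35.7
```

```text
time: 15.53
ee_pos: [0.5413, -0.2201, 0.0149]
eef_rot: [0.698, 0.132, 0.301, -0.636]
ft_force: [-0.2, -0.5, -2.1]
width: 0.0397
time: 15.7
ee_pos: [0.5413, -0.2202, 0.0144]
eef_rot: [0.699, 0.131, 0.301, -0.636]
ft_force: [0.3, 0.2, -1.8]
width: 0.04
t 15.7 pos [ 0.5413 -0.2202  0.0144] jigmm [ 10.9 -78.9] w 0.04 F [ 0.3  0.2 -1.8]
shift mm now-axes [ 0.2 -1.9  1.9] len 3 | after-turn axes [ 0.2 -1.8  1.9]
turn deg [ 0.87 -0.11  0.23] abs 0.9 q [ 0.85  0.25 -0.54  2.29  1.45  0.07  0.25]
```

```bash
python3 -m jog '[[-0.003,0.0015,0.0005,0.2,0,0.3],[0,0,0,0,0,0]]';python3 -m jog '[[-0.003,0.0015,0.0005,0.2,0,0.3],[0,0,0,0,0,0]]';python3 go.py j 10 -77 .016 75.9 35.7;python3 - <<'E'
from h import *
print(r.read_state()["torque"])
c=r.camera("scene");save(c,"s5.png",(160,195,235,245),10)
E
```

```text
time: 15.87
ee_pos: [0.5416, -0.2204, 0.0136]
eef_rot: [0.698, 0.131, 0.3, -0.637]
ft_force: [-0.4, 0.5, -1.9]
width: 0.0396
time: 16.03
ee_pos: [0.5419, -0.2204, 0.0126]
eef_rot: [0.698, 0.131, 0.299, -0.638]
ft_force: [0.0, -0.6, -1.3]
width: 0.0398
t 16.03 pos [ 0.5419 -0.2204  0.0126] jigmm [ 11.5 -79. ] w 0.0398 F [ 0.  -0.6 -1.3]
shift mm now-axes [ 0.7 -3.6  2. ] len 4 | after-turn axes [ 0.7 -3.6  2. ]
turn deg [ 0.57 -0.06  0.03] abs 0.6 q [ 0.87  0.26 -0.56  2.28  1.41  0.07  0.31]
[ 0.43588766  0.78111614 -0.012466  ]
```

View pics/s5.png

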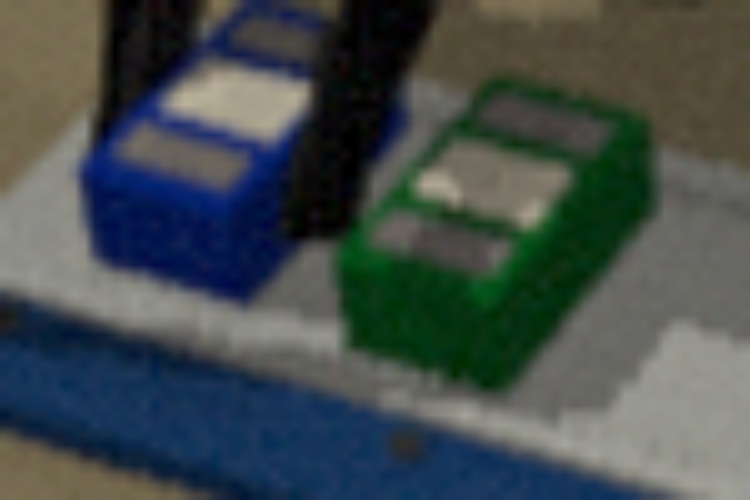

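```bash
python3 -m jog '[[-0.003,0.0015,0.0005,0,0,0],[0,0,0,0,0,0],[0,0,0,0,0,0]]';python3 -m jog '[[-0.003,0.0015,0.0005,0,0,0.2],[0,0,0,0,0,0],[0,0,0,0,0,0]]';python3 go.py j 10 -77 .016 75.9 35.7;python3 -c "
from h import *
J=np.array([[.97,.2436],[-.2436,.97]])
c=r.camera('scene');K,R,t=c['K'],c['R'],c['t'];o=-R.T@t
for n,u,v,z in(('b',184.5,224.8,.006),('g',209,234,.006)):
    d=np.array([(u-K[0,2])/K[0,0],(v-K[1,2])/K[1,1],1])@R; P=o+d*(z-o[2])/d[2]; print(n,(J.T@(P[:2]-[.55,-.141])*1000).round(1))
"
```

```text
time: 16.33
ee_pos: [0.5422, -0.2205, 0.012]
eef_rot: [0.698, 0.132, 0.3, -0.637]
ft_force: [-1.6, 0.8, 1.4]
width: 0.0394
time: 16.58
ee_pos: [0.5429, -0.2208, 0.012]
eef_rot: [0.698, 0.133, 0.3, -0.636]
ft_force: [-1.9, 1.1, 3.0]
width: 0.0396
t 16.58 pos [ 0.5429 -0.2208  0.012 ] jigmm [ 12.5 -79.1] w 0.0396 F [-1.9  1.1  3. ]
shift mm now-axes [ 0.3 -4.7  2. ] len 5 | after-turn axes [ 0.3 -4.7  2.1]
turn deg [0.72 0.01 0.34] abs 0.8 q [ 0.87  0.26 -0.56  2.29  1.56  0.08  0.16]
b [ 29.1 -62. ]
g [34.3  2.1]
```

Contact (Fz from −2 to +3 N). Before releasing I'll check whether the block or a fingertip is touching, by comparing the blue and green top heights.

Run:
```python
from h import *
JO=np.array([.550,-.141]);a=np.radians(-14.1);J=np.array([[np.cos(a),-np.sin(a)],[np.sin(a),np.cos(a)]])
Zs=[];
for i in range(4):
    c=r.camera("scene");Zs.append(c["range_z"])
c["range_z"]=np.median(Zs,0);W=pts(c);Q=(W[...,:2]-JO)@J*1000;z=W[...,2]*1000;h=cv2.cvtColor(c["image"],cv2.COLOR_RGB2HSV)
for k,y0,y1 in(("blue",-92,-72),("green",-26,0)):
  for x in range(-20,50,5):
    m=(Q[...,0]>x)&(Q[...,0]<x+5)&(Q[...,1]>y0)&(Q[...,1]<y1)&(z<45)&(c["range_z"]>0)
    print(k,x,m.sum(),np.percentile(z[m],[10,50,90]).round(1) if m.sum() else "")
```

```text
blue -20 12 [34.6 35.8 36.4]
blue -15 15 [34.8 35.7 36.5]
blue -10 11 [35.2 36.1 36.6]
blue -5 14 [35.4 35.9 36.4]
blue 0 14 [35.  36.3 36.9]
blue 5 13 [34.9 35.8 36.5]
blue 10 13 [34.9 35.7 36.3]
blue 15 13 [35.4 35.9 36.5]
blue 20 15 [35.2 36.4 37. ]
blue 25 10 [35.1 35.8 36.4]
blue 30 90 [ 8.6 22.6 35. ]
blue 35 5 [7.1 7.4 8.4]
blue 40 8 [12.8 13.4 14. ]
blue 45 22 [10.6 12.5 13.7]
green -20 15 [34.9 35.5 36.2]
green -15 18 [34.4 35.2 36. ]
green -10 17 [35.  35.5 36. ]
green -5 16 [34.5 35.2 35.9]
green 0 19 [34.3 35.2 35.8]
green 5 21 [34.6 35.3 36.1]
green 10 18 [34.6 35.2 35.5]
green 15 19 [34.8 35.2 36. ]
green 20 16 [34.6 35.3 36.2]
green 25 20 [34.8 35.5 36.1]
green 30 33 [13.5 34.5 35.4]
green 35 94 [ 9.3 20.5 31.9]
green 40 9 [12.2 13.  13.3]
green 45 29 [10.2 12.7 13.6]
```

Blue's top is level and within 0.6 mm of green's, so it is on the floor. Open slightly, to about 50 mm.

```bash
python3 -m jog '[[0,0,0,0,0,0],[0,0,0,0,0,0],[0,0,0,0,0,0],[0,0,0,0,0,0],[0,0,0,0,0,0]]' 0.15 25; python3 go.py j -60 -79 .05 75.9 35.7
```

```text
time: 17.25
ee_pos: [0.5425, -0.2237, 0.012]
eef_rot: [0.699, 0.131, 0.302, -0.635]
ft_force: [-1.9, -0.9, 5.2]
width: 0.0495
t 17.25 pos [ 0.5425 -0.2237  0.012 ] jigmm [ 12.9 -82. ] w 0.0495 F [-1.9 -0.9  5.2]
shift mm now-axes [-36.6 -73.7   1.7] len 82 | after-turn axes [-37.  -73.4   3. ]
turn deg [ 0.98 -0.15  0.32] abs 1.0 q [ 0.87  0.26 -0.56  2.28  1.55  0.08  0.17]
```

```bash
python3 -m jog '[[0,-0.008,0,0,0,0],[0,-0.012,0,0,0,0],[-0.003,-0.014,0,0,0,0],[-0.003,-0.014,0,0,0,0],[-0.003,-0.014,0,0,0,0],[-0.003,-0.012,0,0,0,0],[0,0,0,0,0,0]]'; python3 go.py j -50 -122 .07 75.9 35.7; python3 -c "
from h import *
save(r.camera('scene'),'s6.png',(120,120,300,260),4)"
```

```text
time: 17.83
ee_pos: [0.5023, -0.2109, 0.049]
eef_rot: [0.698, 0.13, 0.3, -0.637]
ft_force: [0.6, -0.6, -1.1]
width: 0.0501
t 17.83 pos [ 0.5023 -0.2109  0.049 ] jigmm [-29.2 -79.4] w 0.0501 F [ 0.6 -0.6 -1.1]
shift mm now-axes [ -4.5 -28.6 -43. ] len 52 | after-turn axes [ -4.6 -29.2 -42.6]
turn deg [ 0.74 -0.19  0.06] abs 0.8 q [ 1.49  0.18 -1.15  2.34  0.73  0.14  1.02]
```

View pics/s6.png

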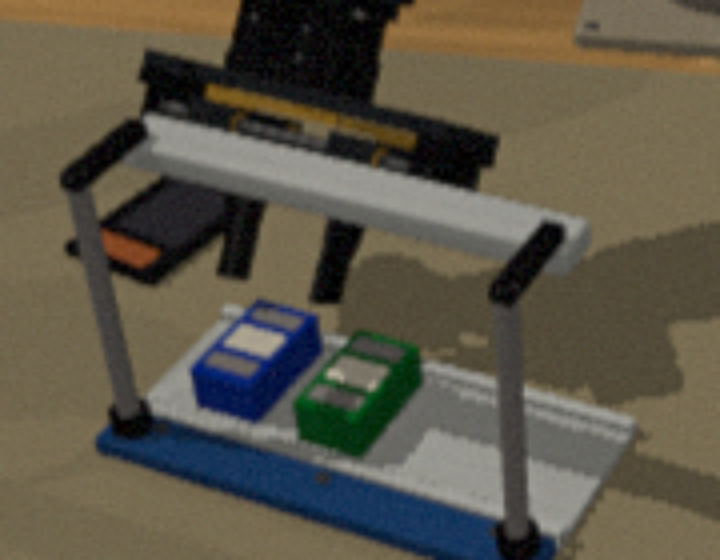

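Blue sits flat in the lane at (255,360), parallel to green with a gap, and the fingers are clear. Measure it exactly.

```bash
cat > gap.py <<'E'
from h import *
JO=np.array([.550,-.141]);a=np.radians(-14.1);J=np.array([[np.cos(a),-np.sin(a)],[np.sin(a),np.cos(a)]])
cs=[r.camera("scene") for _ in range(3)];c=cs[-1];c["range_z"]=np.median([k["range_z"] for k in cs],0)
W=pts(c);Q=(W[...,:2]-JO)@J*1000;z=W[...,2]*1000;h=cv2.cvtColor(c["image"],cv2.COLOR_RGB2HSV)
top=(abs(Q[...,0])<45)&(abs(Q[...,1]+40)<90)&(z>31.5)&(z<40)&(c["range_z"]>0)
for k,lo,hi in(("blue",105,132),("green",40,95)):
    m=top&(h[...,0]>lo)&(h[...,0]<hi)&(h[...,1]>90)
    q=cv2.minAreaRect(Q[m].astype(np.float32));print(k,np.round(q[0],1),np.round(q[1],1),round(q[2],1),"z",np.median(z[m]).round(1),"y ext",np.percentile(Q[...,1][m],[2,98]).round(1),"x ext",np.percentile(Q[...,0][m],[2,98]).round(1))
import sys
if len(sys.argv)>1: save(c,sys.argv[1],(150,160,290,265),5)
E
python3 gap.py
```

```text
blue [  0.9 -78.9] [39.4 67.1] 89.6 z 34.7 y ext [-98.  -59.6] x ext [-31.8  33.7]
green [  2.2 -13.4] [39.4 69.2] 89.9 z 34.7 y ext [-31.7   6.1] x ext [-31.9  36.2]
```

```bash
python3 -m jog '[[0.004,-0.012,-0.012,0,0,0.3],[0.004,-0.012,-0.012,0,0,0.3],[0,0,-0.016,0,0,0.3],[0,0,-0.016,0,0,0],[0,0,0,0,0,0],[0,0,0,0,0,0],[0,0,0,0,0,0]]' -1 25; python3 go.py j 6 -124 .018 75.9 35
```

```text
time: 18.62
ee_pos: [0.4929, -0.2456, 0.0606]
eef_rot: [0.697, 0.132, 0.288, -0.643]
ft_force: [-0.2, 0.3, -0.0]
width: 0.0117
t 18.62 pos [ 0.4929 -0.2456  0.0606] jigmm [ -29.9 -115.4] w 0.0117 F [-0.2  0.3 -0. ]
shift mm now-axes [ 5.  55.4 -8.8] len 56 | after-turn axes [ 5.  55.5 -8.6]
turn deg [-0.06  0.77 -0.12] abs 0.8 q [ 1.79  0.29 -1.37  2.3   0.63  0.23  1.27]
```

```bash
python3 -m jog '[[0.001,0.011,-0.002,0,0.2,0],[0.001,0.011,-0.002,0,0.2,0],[0.001,0.011,-0.002,0,0.2,0],[0,0,0,0,0,0]]'; python3 go.py j 6 -122 .02 75.9 35
```

```text
time: 18.95
ee_pos: [0.5137, -0.254, 0.0337]
eef_rot: [0.696, 0.129, 0.291, -0.644]
ft_force: [-0.7, 0.0, -0.0]
width: 0.0006
t 18.95 pos [ 0.5137 -0.254   0.0337] jigmm [  -7.7 -118.4] w 0.0006 F [-0.7  0.  -0. ]
shift mm now-axes [ 3.4 19.  -3.6] len 20 | after-turn axes [ 3.4 19.  -3.6]
turn deg [-0.14  0.3  -0.15] abs 0.4 q [ 1.44  0.31 -1.03  2.26  0.76  0.16  1.12]
```

```bash
python3 -m jog '[[0.002,0.010,-0.002,0,0.1,0],[0.001,0.009,-0.002,0,0.1,0],[0,0,0,0,0,0]]'; python3 go.py j 6 -90 .02 75.9 35
```

```text
time: 19.2
ee_pos: [0.5271, -0.2571, 0.0196]
eef_rot: [0.695, 0.13, 0.29, -0.645]
ft_force: [-0.0, 0.8, 0.6]
width: 0.0003
t 19.2 pos [ 0.5271 -0.2571  0.0196] jigmm [   6.  -118.2] w 0.0003 F [-0.   0.8  0.6]
shift mm now-axes [ 0.4 -0.2 28.2] len 28 | after-turn axes [ 0.2 -0.3 28.2]
turn deg [-0.31  0.45 -0.18] abs 0.6 q [ 1.28  0.33 -0.87  2.24  0.85  0.13  1.03]
```

```bash
python3 -m jog '[[0,0,0.005,0,0.1,0],[0,0,0.005,0,0.1,0],[0,0,0.005,0,0.1,0],[0,0,0,0,0,0]]'; python3 go.py j 6 -88 .02 75.9 35; python3 gap.py
```

```text
time: 19.53
ee_pos: [0.5308, -0.2376, 0.0208]
eef_rot: [0.694, 0.131, 0.289, -0.646]
ft_force: [-0.2, -0.8, -0.2]
width: 0.0003
t 19.53 pos [ 0.5308 -0.2376  0.0208] jigmm [  4.9 -98.4] w 0.0003 F [-0.2 -0.8 -0.2]
shift mm now-axes [ 0.5  1.3 10.3] len 10 | after-turn axes [ 0.4  1.3 10.4]
turn deg [-0.49  0.45 -0.22] abs 0.7 q [ 1.19  0.3  -0.83  2.26  0.87  0.12  0.95]
blue [ -0.2 -77.3] [55.6 68.3] 87.6 z 34.6 y ext [-91.6 -50. ] x ext [-33.3  33.1]
green [  1.4 -43.7] [101.   68.5] 88.3 z 34.7 y ext [-33.8   6.4] x ext [-30.   36.5]
```

Blue is being pushed (front face now about −50). Continue.

```bash
python3 -m jog '[[0,0,0.004,0,0.1,0],[0,0.0005,0.004,0,0.1,0],[0,0.0005,0.003,0,0.1,0],[0,0,0,0,0,0]]'; python3 go.py j 6 -79 .02 75.9 35; python3 gap.py
```

```text
time: 20.02
ee_pos: [0.5332, -0.2302, 0.0204]
eef_rot: [0.694, 0.127, 0.293, -0.646]
ft_force: [0.9, -0.2, 0.2]
width: 0.0004
t 20.02 pos [ 0.5332 -0.2302  0.0204] jigmm [  5.4 -90.6] w 0.0004 F [ 0.9 -0.2  0.2]
shift mm now-axes [ 0.3  0.7 11.6] len 12 | after-turn axes [ 0.3  0.6 11.6]
turn deg [-0.28 -0.15 -0.2 ] abs 0.4 q [ 1.12  0.28 -0.77  2.27  0.89  0.11  0.88]
blue [  1.  -70.2] [56.8 69.6] 87.9 z 34.8 y ext [-82.8 -42.2] x ext [-32.5  33.9]
green [  2.5 -40.8] [95.  68.9] 89.4 z 34.8 y ext [-33.6   6.3] x ext [-30.8  36. ]
```

```bash
python3 -m jog '[[0,0,0.003,0,0,0],[0,0.0005,0.003,0,0,0],[0,0,0.002,0,0,0],[0,0,0,0,0,0]]';python3 -m jog '[[0,0,0.002,0,0,0],[0,0,0,0,0,0]]'; python3 go.py j 6 -79 .02 75.9 35; python3 gap.py
```

```text
time: 20.5
ee_pos: [0.5351, -0.223, 0.0198]
eef_rot: [0.694, 0.126, 0.294, -0.645]
ft_force: [-0.0, -0.9, 0.6]
width: 0.0006
time: 20.67
ee_pos: [0.5357, -0.2226, 0.0202]
eef_rot: [0.694, 0.126, 0.294, -0.644]
ft_force: [-0.2, -2.0, -0.7]
width: 0.0007
t 20.67 pos [ 0.5357 -0.2226  0.0202] jigmm [  6.  -82.7] w 0.0007 F [-0.2 -2.  -0.7]
shift mm now-axes [-0.1  0.2  3.7] len 4 | after-turn axes [-0.1  0.2  3.7]
turn deg [-0.08 -0.29 -0.2 ] abs 0.4 q [ 1.04  0.26 -0.72  2.27  0.93  0.11  0.82]
blue [  0.8 -54.7] [42.  68.4] 88.4 z 34.9 y ext [-74.1 -34.3] x ext [-32.2  34. ]
green [  2.3 -41.9] [68.5 95.9] 0.4 z 34.9 y ext [-47.    5.8] x ext [-30.9  36. ]
```

About 2 mm left. Push in small steps until the force rises.

```bash
for i in 1 2; do python3 -m jog '[[0,0,0.002,0,0,0],[0,0,0,0,0,0]]' | egrep 'pos|force'; done; python3 go.py j 6 -79 .02 75.9 35; python3 gap.py
```

```text
ee_pos: [0.5356, -0.2227, 0.0202]
ft_force: [-0.2, -1.2, -0.2]
ee_pos: [0.5355, -0.2226, 0.0202]
ft_force: [-0.5, -2.6, -0.3]
t 21.15 pos [ 0.5355 -0.2226  0.0202] jigmm [  5.8 -82.7] w 0.0004 F [-0.5 -2.6 -0.3]
shift mm now-axes [-0.   0.3  3.7] len 4 | after-turn axes [0.  0.3 3.7]
turn deg [ 0.25 -0.52 -0.26] abs 0.6 q [ 1.02  0.26 -0.7   2.27  0.94  0.11  0.79]
blue [  1.3 -55.8] [44.2 68.8] 88.7 z 35.0 y ext [-75.3 -34.3] x ext [-31.7  34.3]
green [  2.1 -41.4] [96.3 69.4] 89.6 z 34.8 y ext [-72.7   6.5] x ext [-30.9  36. ]
```

```bash
python3 -m jog '[[0,0,0.004,0,0,0],[0,0,0,0,0,0]]' | egrep 'pos|force'; python3 -m jog '[[0,0,0.004,0,0,0],[0,0,0.004,0,0,0],[0,0,0,0,0,0]]' | egrep 'pos|force';  python3 go.py j 6 -79 .02 75.9 35; python3 gap.py g1.png
```

```text
ee_pos: [0.5353, -0.2231, 0.0204]
ft_force: [1.0, 0.2, 0.1]
ee_pos: [0.535, -0.2233, 0.0207]
ft_force: [0.0, -0.1, 0.4]
t 21.72 pos [ 0.535  -0.2233  0.0207] jigmm [  5.5 -83.5] w 0.0002 F [ 0.  -0.1  0.4]
shift mm now-axes [-0.1  0.8  4.6] len 5 | after-turn axes [0.  0.9 4.5]
turn deg [ 1.35 -1.16 -0.43] abs 1.8 q [ 0.94  0.24 -0.63  2.28  0.98  0.11  0.71]
blue [  0.9 -61. ] [56. 69.] 87.0 z 34.8 y ext [-75.2 -34.3] x ext [-31.9  34.7]
green [  2.2 -42.3] [97.2 67.3] 89.7 z 34.8 y ext [-74.7   6.3] x ext [-30.7  35.6]
```

View pics/g1.png

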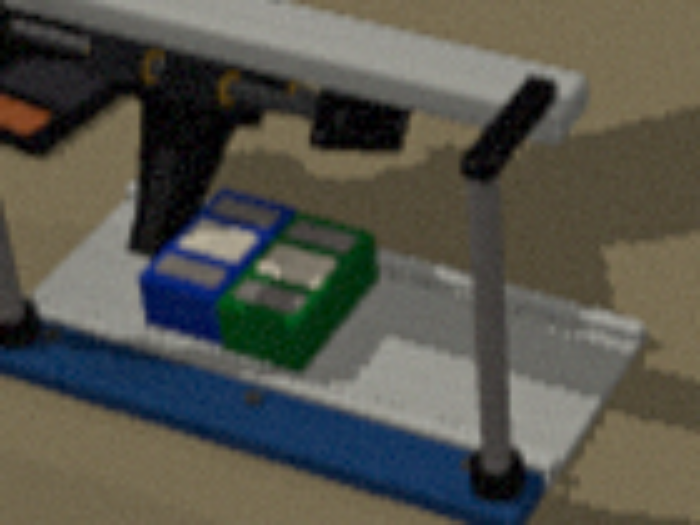

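Visually the two tops are almost touching at (270,235). The tool is twisting slightly rather than advancing, so I'll correct its orientation and press again.

```bash
python3 -m jog '[[0,0.001,0.004,1.4,-1.2,-0.3],[0,0,0,0,0,0]]' | egrep 'pos|force'; python3 go.py j 6 -79 .02 75.9 35;python3 -m jog '[[0,0.0,0.006,1,-1,0],[0,0,0.006,1,-1,0],[0,0,0,0,0,0]]' | egrep 'pos|force';python3 go.py j 6 -79 .02 75.9 35; python3 gap.py
```

```text
ee_pos: [0.5353, -0.2231, 0.0201]
ft_force: [0.6, 0.6, -0.0]
t 22.03 pos [ 0.5353 -0.2231  0.0201] jigmm [  5.8 -83.2] w 0.0004 F [ 0.6  0.6 -0. ]
shift mm now-axes [0.1 0.2 4.2] len 4 | after-turn axes [0.1 0.2 4.2]
turn deg [ 0.26  0.03 -0.2 ] abs 0.3 q [ 1.02  0.26 -0.69  2.27  0.95  0.11  0.79]
ee_pos: [0.5356, -0.2237, 0.0211]
ft_force: [-0.5, 0.3, -0.4]
t 22.28 pos [ 0.5356 -0.2237  0.0211] jigmm [  6.2 -83.7] w 0.0005 F [-0.5  0.3 -0.4]
shift mm now-axes [-0.7  0.9  4.7] len 5 | after-turn axes [-0.8  0.8  4.7]
turn deg [-0.8   1.5  -0.31] abs 1.7 q [ 1.14  0.29 -0.81  2.26  0.89  0.12  0.91]
blue [  0.9 -55. ] [42.7 69.6] 88.2 z 34.7 y ext [-75.3 -34.5] x ext [-31.5  34.1]
green [  2.2 -37.8] [70.4 88.6] 0.6 z 34.7 y ext [-75.3   6.1] x ext [-31.6  36. ]
```

The zero row re-targets to the measured pose and so relaxes any contact force. I'll push without it and read the force.

```bash
python3 -m jog '[[0,0.0005,0.002,-0.8,1.5,-0.2],[0,0,0.006,0,0,0]]' | egrep 'pos|force'; python3 -m jog '[[0,0.0,0.012,0,0,0]]' | egrep 'pos|force';python3 go.py j 6 -79 .02 75.9 35
python3 - <<'E'
from h import *
JO=np.array([.550,-.141]);a=np.radians(-14.1);J=np.array([[np.cos(a),-np.sin(a)],[np.sin(a),np.cos(a)]])
c=r.camera("top");W=pts(c);z=W[...,2]*1000;Q=(W[...,:2]-JO)@J*1000
m=(z>30)&(z<40)&(abs(Q[...,0])<34)&(abs(Q[...,1])<90)
print("top y ext of joined tops",np.percentile(Q[...,1][m],[2,98]).round(1))
c=r.camera("scene");save(c,"g2.png",(175,190,235,240),12)
E
```

```text
ee_pos: [0.5353, -0.2218, 0.0204]
ft_force: [0.3, -38.0, -2.5]
ee_pos: [0.535, -0.2217, 0.0208]
ft_force: [-4.2, -60.0, -4.4]
t 22.68 pos [ 0.535  -0.2217  0.0208] jigmm [  5.1 -81.9] w 0.0007 F [ -4.2 -60.   -4.4]
shift mm now-axes [0.2 1.1 3. ] len 3 | after-turn axes [0.3 1.2 2.9]
turn deg [ 1.58 -1.1  -0.38] abs 2.0 q [ 0.9   0.23 -0.6   2.28  1.01  0.11  0.68]
top y ext of joined tops [-72.3   5.7]
```

View pics/g2.png

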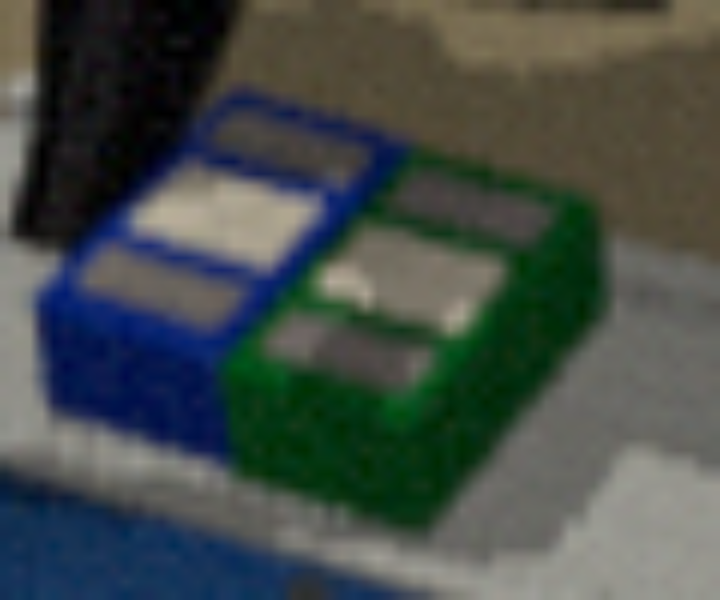

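The two modules are seated flush with no gap, and the fixed green reacts with 60 N. Back off and withdraw along the tool axis.

```bash
python3 -m jog '[[0,0,-0.004,0,0,0],[0,-0.001,-0.006,0.4,-0.3,0],[0,-0.002,-0.008,0.4,-0.3,0],[0,-0.01,-0.004,0,0,0],[0,-0.012,0,0,0,0],[-0.003,-0.014,0,0,0,0],[-0.003,-0.014,0,0,0,0],[-0.003,-0.014,0,0,0,0],[-0.003,-0.012,0,0,0,0],[0,0,0,0,0,0]]';python3 go.py j -90 -100 .1 75.9 30; python3 gap.py
```

```text
time: 23.62
ee_pos: [0.4892, -0.2215, 0.0682]
eef_rot: [0.697, 0.127, 0.29, -0.643]
ft_force: [0.0, 0.6, 0.1]
width: 0.0004
t 23.62 pos [ 0.4892 -0.2215  0.0682] jigmm [-39.3 -92.9] w 0.0004 F [0.  0.6 0.1]
shift mm now-axes [-23.7 -54.9  -7.1] len 60 | after-turn axes [-28.  -52.9  -7.1]
turn deg [0.11 0.24 4.56] abs 4.6 q [ 1.83  0.18 -1.43  2.32  0.3   0.21  1.51]
blue [  0.7 -54.1] [39.8 68. ] 89.3 z 34.7 y ext [-71.9 -34.8] x ext [-32.7  34.5]
green [  1.3 -13.5] [70.5 40. ] 0.6 z 34.8 y ext [-32.3   6.1] x ext [-31.3  36.2]
```

```bash
python3 -m jog '[[-0.003,-0.012,0,0,0,0.5],[-0.003,-0.012,0,0,0,0.5],[-0.003,-0.012,0,0,0,0.5],[0,-0.012,0,0,0,0.5],[0,0,0,0,0,0]]'|egrep 'time|pos|force'
python3 - <<'E'
from h import *
a=dict(np.load("scene.npz"));c=r.camera("scene");save(c,"f.png",(175,190,235,240),12)
d=np.abs(a["image"].astype(int)-c["image"]).sum(-1)
for n,b in dict(red=(410,232,440,273),tape=(340,248,390,292)).items(): print(n,d[b[1]:b[3],b[0]:b[2]].mean().round(1))
t0=dict(np.load("top.npz"));t=r.camera("top");b=(400,240,460,325);g=lambda i:(i[b[1]:b[3],b[0]:b[2]].max(-1)<75)
print("phone dark centroid",[np.argwhere(g(x["image"])).mean(0).round(1) for x in(t0,t)])
E
```

```text
time: 24.18
ee_pos: [0.4679, -0.22, 0.0742]
ft_force: [1.5, -0.2, 0.9]
red 16.5
tape 16.4
phone dark centroid [array([46.4, 29.5]), array([30.2, 28.3])]
```

View pics/f.png

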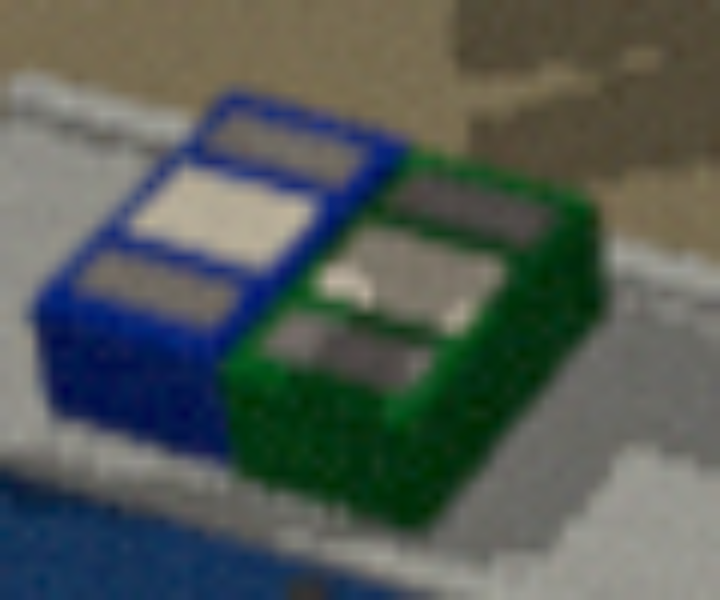

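The final view shows blue's seam tight along green's full edge from (405,150) to (225,370), with no floor visible between. The phone's dark mask may be spoiled by the arm's shadow, so I'll check its orange patch, then hand in.

Run:
```python
from h import *
a0,t0=dict(np.load("scene.npz")),dict(np.load("top.npz"))
for n,p,b in(("scene",a0,(130,160,190,195)),("top",t0,(420,240,465,275))):
    c=r.camera(n)
    for x in(p,c):
        h=cv2.cvtColor(x["image"],cv2.COLOR_RGB2HSV)[b[1]:b[3],b[0]:b[2]]
        q=np.argwhere((h[...,0]<14)&(h[...,1]>150)); print(n,len(q),q.mean(0).round(1) if len(q) else "")
print(np.round(r.read_state()["ft_force"],1)); r.close_job()
```

```text
scene 96 [21.4 21.8]
scene 100 [21.4 23.1]
top 238 [17.9 20.4]
top 52 [18.1 22.3]
[ 0.3 -0.4 -0.1]
the job is handed in; nothing more can be done
```

The blue module is in the jig lane on the −y side of green, pushed flush against it, and the job is handed in at about 24 s of the 51 s allowed. I picked it up with the tool leaning about 36°, carried it in low under the lamp from the robot's side and lowered it until the force showed contact. I then released it and pushed it along the lane with closed fingers.

I first meant to use the +y side, which had more room. The arm ran into joint limits there, so I switched to −y, which had about 98 mm free.

**Last checks:**
- **Seating:** green reacted with up to 60 N on the wrist at the end of the push. The final picture shows a closed seam along the full edge. The measured centres are 40.6 mm apart against an ideal 40 mm, which is within camera noise. Both tops are level, within about 0.1 mm.
- **Lamp:** no force spike appeared while the tool was under the lamp. I did not check the lamp itself in the pictures.
- **Robot clear:** the wrist force was about zero at hand-in.
- **Red module and tape:** their image areas were about unchanged; I had no baseline for the small difference.
- **Phone:** this check was mixed. Its dark-area centroid in the top view shifted, most likely because the arm and its shadow cover part of it. Its orange patch stayed within about 1 pixel in the scene view, and within about 2 pixels in the partly covered top view.

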